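Show where the stray tube belongs

ROBOT

A 6-joint arm with a two-finger parallel gripper is mounted at the origin on the work surface; the furniture and walls round the work are solid. World frame = base frame: x ahead of the robot, y to its left, z up, the work surface at z = 0. Lengths are in m, angles in rad, forces in N, time in s.
With the tool pointing down it reaches from about 0.425 to 0.95 m from the base axis. Payload 3.5 kg.
Tool frame: the origin (TCP) lies between the finger pads, 19 mm behind the fingertips; this is the grasp point; z points along the fingers, y is the line along which they close (so a half turn about z gives the same grasp; the last joint's range is limited). The gripper opens to 85 mm and grips with 20 to 120 N. Pads are 22 mm wide; open, the fingers measure 114 mm over their backs; the gripper's body (76 mm by 85 mm) begins 54 mm behind the grasp point. The pads swing forward as they close: fully open they stand 13 mm farther back than shut.
Start: joints at [1.037, 0.286, 1.577, -0, 1.279, -0.15], TCP at [0.253, 0.626, 0.25] pointing down, gripper open.
Joint ranges: [-2.77, 2.77], [-0.9, 2.22], [0.21, 2.48], [-1.53, 4.67], [0.24, 2.81], [-2.84, 2.84]. Speed limits (rad/s): [2.79, 2.79, 3.14, 3.14, 3.14, 3.14].

INTERFACE

Orientations are given as a unit quaternion [x, y, z, w].
In Python, from plant import ctrl gives the robot as it stands.
- The arm moves only by the tool advance, called after "Emit:" as name(argument=value, ...) on one line, values as JSON. Schema: {"type":"object","properties":{"motion":{"type":"array","items":{"type":"array","items":{"type":"number"},"minItems":7,"maxItems":7},"minItems":1,"maxItems":10},"grip_n":{"type":"number"},"only":{"type":"string"},"quiet":{"type":"boolean"},"lines":{"type":"string"}},"required":["motion"],"additionalProperties":false}. motion is a list of rows, 1 to 10 of them, each of 7 numbers: dx, dy, dz in units of 5 mm, then a rotation vector rx, ry, rz in units of 0.2 rad, then the opening from 0.0 (shut) to 1.0 (fully open); each row is the pose to reach, as a shift and turn from the pose commanded when the call began, along the tool's axes at that moment; what a row does not reach only later rows make up. A row lasts 1/8 s, in which the tool goes at most 0.0625 m and 0.188 rad, less where a joint would pass 70% of its speed; a pose out of reach is approached as far as the arm can. The fingers move at their own pace and stop on an object; grip_n is the grip in N (left out, the last holds). Time passes only in rows, so rows that do not move let the fingers close. The tool returns the time, the measured TCP pose, the force, the opening and the grip force at its end. only (a regular expression) keeps the lines of the reply that match it, lines (a string "A,B") keeps lines A to B, and quiet returns only ok. Input that does not fit is refused with a message, and nothing moves.
- ctrl.get_state(): the state, without advancing time (a new reading comes with each control period).
- ctrl.read_camera(name): name is "scene" or "top"; returns a dict with "pixels" (384x512x3 uint8, red, green, blue), "camera_matrix" (3x3 intrinsics, pixels), "xyz" and "orientation" of the camera in the world. Camera axes: x right, y down, z forward; pixel columns grow to the right and rows downward; lengths in m; the calibration is good to about 2 mm. A picture is of the moment at which its call begins. There is no depth.
- ctrl.sign_off(): hands the job in; it is judged then, once.
The state is a dict: "time": time; "qpos": joint angles; "dq": joint speeds; "joint_efforts": joint torques, N m; "eef_pos": TCP position; "tcp_rot": TCP orientation; "contact_force": force on the tool from outside, world axes, zero at the start; "wrist_torque": the same for the moment, N m; "opening": opening from 0.0 (shut) to 1.0 (fully open); "finger_force": force on a finger pad.
Only numpy, scipy, OpenCV 4.12 (cv2) and the standard library are available. Lean on these libraries where they do the work, as an engineer would, in place of code of your own. Each camera call takes 0.05 s, during which the arm holds its last target. There are 200 camera calls.

TASK

Show the bench camera what is still to be tidied: with the fingertips pointing down, point at the middle of the sample tube lying on the bench, about 2 cm above it, and dwell there for at least a second. Then point, in the same way from about 2 cm above the level of the neighbouring caps, at the centre of the one empty place in the tube rack where it belongs, and stay pointing there as you finish. Touch nothing on the way: nothing is to be gripped, lifted or moved.

Things in the scene. Friction and masses are not known exactly. Their poses are not given: they have to be found in the camera images.
- rack: the tube rack, 150 x 34 x 53 mm, on the bench. Origin: centre of its underside; its x runs along the row of six places, its z up. The places lie on its centre line at x = -60, -36, -12, 12, 36, 60 mm (pitch 24 mm), 18 mm square holes in its top; five hold tubes, one is empty. The caps of the standing tubes are 17 mm across and reach 104 mm above the bench.
- empty_place: the one empty place of the rack, marked by a flat black rubber cushion, 13 mm across, on the rack's floor under the hole. Origin: on the vertical centre line of the place, 5 mm above the bench; the hole's rim is 53 mm above the bench. It can be any of the six.
- stray_middle (a point): the middle, on its axis, of the stray tube: a slim capped sample tube like those in the rack, 99 mm long, 17 mm across the cap and 15 mm across the body, lying loose on the bench to the right of the rack; this point is 50 mm from its foot, about 8 mm above the bench, and the tube's top is at most 17 mm above the bench. Its z axis runs along the tube from foot to cap.
- stray_tube: the same stray tube; origin at the centre of its foot, z along the tube to the cap.
- blue_marker: a bystander: a felt marker, 130 mm long, 16 mm thick, lying on the bench near the stray tube; it is thicker than the glass rod, opaque, with a pointed cap end. Origin under its middle, x along it.
- sample_vial: a bystander: a short capped vial, 22 mm across, 60 mm high, standing on the bench. Origin at its foot.
- rod: a bystander: a glass rod, 170 mm long, 7 mm thick, lying on the bench. Origin under its middle.
- short_beaker: a bystander: a beaker 52 mm across, 63 mm high, standing on the bench. Origin at its foot.
- dish: a bystander: an open petri dish, 64 mm across, 12 mm high. Origin under its middle.
- rack_tube_1: a capped sample tube standing in a place of the rack, 99 mm high, its cap's top 104 mm above the bench. Origin: centre of its foot, 5 mm above the bench.
- rack_tube_2: a capped sample tube standing in a place of the rack, 99 mm high, its cap's top 104 mm above the bench. Origin: centre of its foot, 5 mm above the bench.
- rack_tube_3: a capped sample tube standing in a place of the rack, 99 mm high, its cap's top 104 mm above the bench. Origin: centre of its foot, 5 mm above the bench.
- rack_tube_4: a capped sample tube standing in a place of the rack, 99 mm high, its cap's top 104 mm above the bench. Origin: centre of its foot, 5 mm above the bench.
- rack_tube_5: a capped sample tube standing in a place of the rack, 99 mm high, its cap's top 104 mm above the bench. Origin: centre of its foot, 5 mm above the bench.

How it is judged:
By the outcome, as a careful person would: the job done as asked, in the order asked, and still so for the second after the job is handed in, with the robot touching nothing.
It also fails if it takes over 43 s, if anything falls off the work surface, if the arm or the gripper's body presses on something with over 40 N, if the wrist force passes 120 N, or if a joint passes its speed limit or range.

## Working session

There is one attempt and no reset: what is moved stays moved. The work goes in short steps, Python scripts to look and compute and a tool call to move; the robot and the scene stay as the last step left them, time stands still between calls to the robot, and variables do not carry over. Pictures are saved under pics/ and viewed, at most 10 in all, crops included, and the job is handed in when it is done.

```bash
ls; mkdir -p pics; python3 - <<'E'
from plant import ctrl
import cv2
for n in("scene","top"):
    r=ctrl.read_camera(n); cv2.imwrite(f"pics/{n}0.png",r["pixels"][:,:,::-1]); print(n,r["camera_matrix"],r["xyz"],r["orientation"])
s=ctrl.get_state();print(s["time"],s["eef_pos"],s["tcp_rot"],s["opening"])
E
```

```text
pics
plant.py
scene [[393.74812904   0.         252.70448866]
 [  0.         393.74812904 184.63372978]
 [  0.           0.           1.        ]] [-0.09878448  0.32502774  0.40831841] [-0.46784055  0.70682341 -0.44691278  0.28599799]
top [[407.83359282   0.         260.43563214]
 [  0.         407.83359282 190.47382005]
 [  0.           0.           1.        ]] [ 0.53416396 -0.00475612  1.20500735] [-0.70025925  0.71286768 -0.02933302  0.02441785]
0.1 [0.25244283 0.62541946 0.24875923] [ 1.90695023e-01  9.81648721e-01 -1.03685152e-03 -3.49876158e-04] 1.0013351667887938
```

View pics/top0.png

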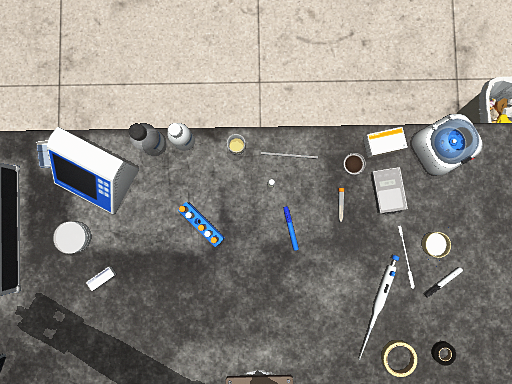

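View pics/scene0.png

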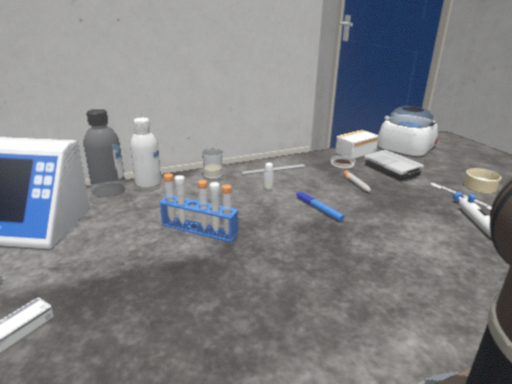

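The top view shows the rack at about (201,224). The stray tube is at (341,204) with its orange cap up-image, and the marker is at (290,228). I'll zoom in.

```bash
python3 - <<'E'
import cv2,numpy as np
t=cv2.imread("pics/top0.png");s=cv2.imread("pics/scene0.png")
a=cv2.resize(t[194:254,170:230],(480,480),interpolation=cv2.INTER_CUBIC)
b=cv2.resize(t[180:228,324:360],(315,420),interpolation=cv2.INTER_CUBIC)
b=cv2.copyMakeBorder(b,0,60,0,0,cv2.BORDER_CONSTANT)
cv2.imwrite("pics/z1.png",np.hstack([a,b]))
cv2.imwrite("pics/z2.png",cv2.resize(s[160:250,150:250],(660,594),interpolation=cv2.INTER_CUBIC))
E
```

```text
(no output)
```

View pics/z1.png

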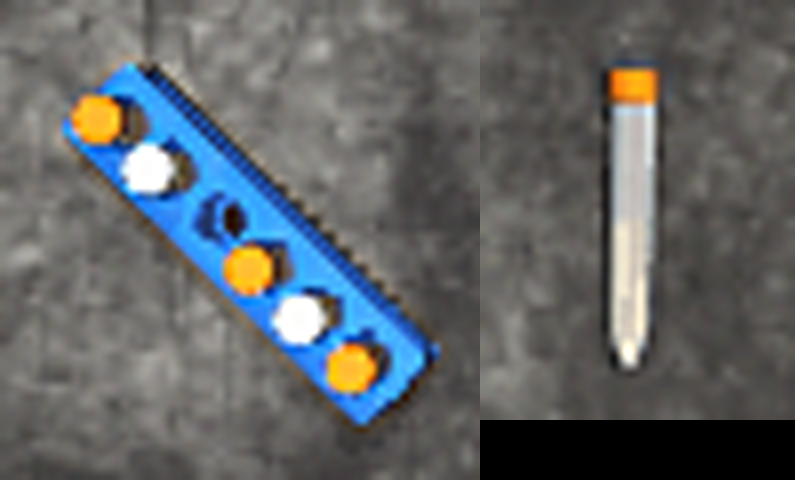

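View pics/z2.png

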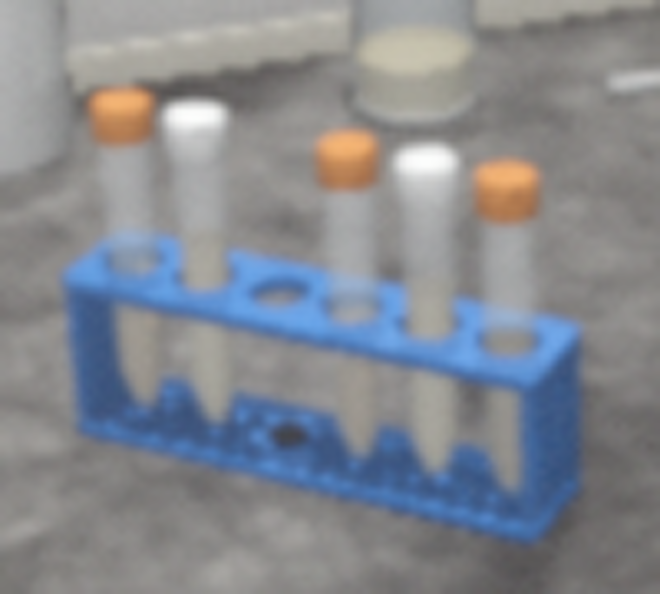

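Third place from the upper-left end is empty: the black cushion is visible at about (199,221) in the top view and (193,225) in the scene view, and both agree. Next I'll measure the caps and the stray tube.

```bash
cat > h.py <<'E'
import numpy as np,cv2
from scipy.spatial.transform import Rotation as R
from plant import ctrl
C={n:ctrl.read_camera(n) for n in("scene","top")}
def ray(n,p):
    c=C[n];d=R.from_quat(c["orientation"]).as_matrix()@np.linalg.inv(c["camera_matrix"])@[p[0],p[1],1]
    return np.array(c["xyz"]),d/np.linalg.norm(d)
def plane(n,p,z):
    o,d=ray(n,p);return o+d*(z-o[2])/d[2]
def tri(p,q):
    (a,u),(b,v)=ray("scene",p),ray("top",q)
    s,t=np.linalg.lstsq(np.c_[u,-v],b-a,rcond=None)[0]
    return (a+s*u+b+t*v)/2,np.linalg.norm(a+s*u-b-t*v)
def blobs(n,lo,hi,roi,amin=6):
    x0,x1,y0,y1=roi;h=cv2.cvtColor(C[n]["pixels"],cv2.COLOR_RGB2HSV)[y0:y1,x0:x1]
    k,_,st,c=cv2.connectedComponentsWithStats(cv2.inRange(h,lo,hi),connectivity=4)
    return [(c[i]+[x0,y0],st[i,4]) for i in range(1,k) if st[i,4]>=amin]
OR=((5,110,110),(22,255,255))
E
python3 - <<'E'
from h import *
np.set_printoptions(precision=4,suppress=True)
T=[c for c,a in blobs("top",*OR,(170,230,194,254))]; S=[c for c,a in blobs("scene",*OR,(150,250,160,250))]
T.sort(key=lambda c:c[0]);S.sort(key=lambda c:c[0]);print(T,S)
P=[]
for t,s in zip(T,S): P.append(plane("top",t,.104));print("cap",*tri(s,t),P[-1])
P=np.array(P);print("gaps",np.linalg.norm(np.diff(P,axis=0),axis=1))
u=(P[2]-P[0])/np.linalg.norm(P[2]-P[0])
m=P.mean(0)-u*0.024*((0+3+5)/3-2);print("empty",m)
W=[c for c,a in blobs("top",(0,0,225),(179,40,255),(180,215,204,244))];print("white",[plane("top",w,.104) for w in W])
print("cushion",tri((150+289/6.6-.5,160+434/6.6-.5),(170+234/8-.5,194+219/8-.5)))
# stray
ct=[c for c,a in blobs("top",*OR,(324,360,180,228))];cs=[c for c,a in blobs("scene",*OR,(335,375,165,195))]
print("stray cap",ct,cs,tri(cs[0],ct[0]))
a=plane("top",(324+(480+634-960)/8.75-.5,180+66/8.75-.5),.008);b=plane("top",(324+(629-480)/8.75-.5,180+368/8.75-.5),.008)
print("ends",a,b,np.linalg.norm(a-b),"mid",(a+b)/2)
h=C["scene"]["pixels"];g=cv2.resize(h[160:205,330:390,::-1],(800,600),interpolation=cv2.INTER_CUBIC);cv2.imwrite("pics/z3.png",g)
E
```

```text
[array([181.6333, 208.5   ]), array([200.6957, 227.5652]), array([213.72, 239.56])] [array([167.931 , 176.8103]), array([202.3158, 183.6842]), array([226.5, 188.5])]
cap [0.5731 0.2007 0.099 ] 0.0006111786210617563 [0.573  0.2001 0.104 ]
cap [0.5208 0.1498 0.099 ] 6.0137455191825724e-05 [0.5209 0.1491 0.104 ]
cap [0.4881 0.1153 0.098 ] 0.0005239670864451386 [0.4882 0.1144 0.104 ]
gaps [0.0729 0.0476]
empty [0.5386 0.1659 0.104 ]
white [array([0.5563, 0.1829, 0.104 ]), array([0.5047, 0.1323, 0.104 ])]
cushion (array([0.539 , 0.1675, 0.0052]), np.float64(0.0020057025244912307))
stray cap [array([341.1429, 189.5238])] [array([345.25  , 172.4167])] (array([ 0.625 , -0.249 ,  0.0117]), np.float64(0.004956711844647145))
ends [ 0.6312 -0.252   0.008 ] [ 0.5298 -0.2469  0.008 ] 0.10154481249780768 mid [ 0.5805 -0.2494  0.008 ]
```

View pics/z3.png

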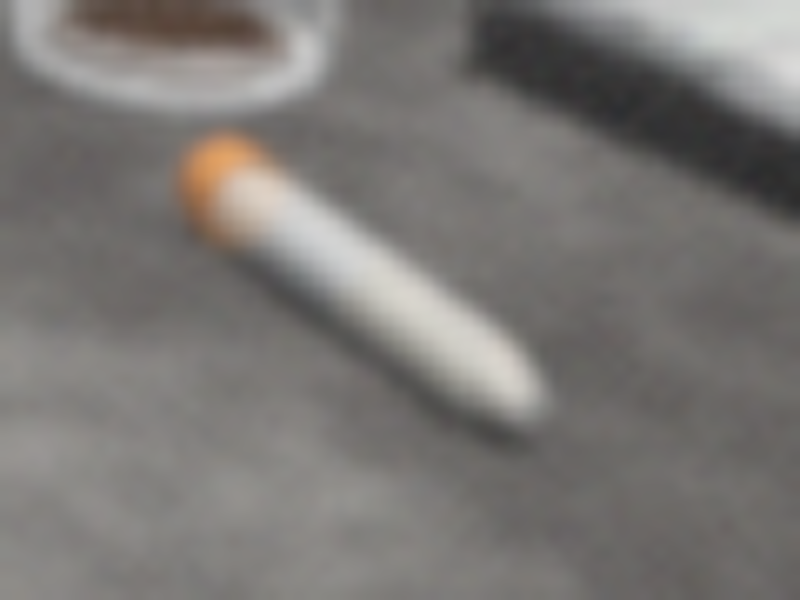

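The measurements hold up. Cap centres triangulate at z≈0.099, which is right for cap mid-height. The pitch is 24 mm, the cushion is at z=0.005, and the stray tube measures 0.10 m long with its middle at (0.580,-0.249). Now I'll work out the moves in tool axes.

```bash
cat > d.py <<'E'
import sys,numpy as np
from plant import ctrl
from scipy.spatial.transform import Rotation as R
s=ctrl.get_state();r=R.from_quat(s["tcp_rot"])
np.set_printoptions(precision=4,suppress=True)
for a in sys.argv[1:]:
    print(a,r.inv().apply(np.array(eval(a))-s["eef_pos"]))
print(s["time"],s["eef_pos"],r.as_matrix()[:,2],s["qpos"],s["contact_force"],s["opening"])
E
python3 d.py .5805,-.2492,.25 .5805,-.2492,.055
```

```text
.5805,-.2492,.25 [-0.6316 -0.6883  0.    ]
.5805,-.2492,.055 [-0.6317 -0.688   0.195 ]
0.2 [0.2525 0.6256 0.2491] [-0.0008 -0.0014 -1.    ] [ 1.037   0.2869  1.5777 -0.      1.2786 -0.15  ] [-0.1543 -0.6201 -1.0388] 1.002124253581929
```

The rows are not in the units I measure in: shifts go in units of 5 mm and turns go in units of 0.2 rad. I convert before sending: -0.345 m is -69, -0.32 m is -64.

Emit:
advance(motion=[[-4, -4, 0, 0, 0, 0, 0], [-10, -11, 0, 0, 0, 0, 0], [-17, -18, 0, 0, 0, 0, 0], [-24, -26, 0, 0, 0, 0, 0], [-32, -34, 0, 0, 0, 0, 0], [-39, -42, 0, 0, 0, 0, 0], [-46, -50, 0, 0, 0, 0, 0], [-53, -58, 0, 0, 0, 0, 0], [-60, -65, 0, 0, 0, 0, 0], [-64, -69, 0, 0, 0, 0, 0]])

```text
time: 1.45
eef_pos: [0.4207, 0.1842, 0.2501]
tcp_rot: [0.192, 0.981, -0.0, 0.0]
contact_force: [0.2, 0.8, -0.1]
opening: -0.001
finger_force: 0.0
```

```bash
python3 d.py .5805,-.2492,.25
```

```text
.5805,-.2492,.25 [-0.3111 -0.3414  0.0002]
1.45 [0.4207 0.1842 0.2501] [ 0.0004 -0.0001 -1.    ] [ 0.1912 -0.2077  2.0864 -0.0002  1.2626 -0.9936] [ 0.1874  0.7534 -0.11  ] -0.0009701400301372977
```

Emit:
advance(motion=[[-4, -4, 0, 0, 0, 0, 0], [-10, -11, 0, 0, 0, 0, 0], [-17, -18, 0, 0, 0, 0, 0], [-24, -26, 0, 0, 0, 0, 0], [-32, -34, 0, 0, 0, 0, 0], [-39, -42, 0, 0, 0, 0, 0], [-46, -50, 0, 0, 0, 0, 0], [-53, -58, 0, 0, 0, 0, 0], [-59, -64, 0, 0, 0, 0, 0], [-62.2, -68.2, 0, 0, 0, 0, 0]])

```text
time: 2.7
eef_pos: [0.5812, -0.2485, 0.2495]
tcp_rot: [0.191, 0.982, 0.0, -0.0]
contact_force: [-0.1, 0.5, 0.4]
opening: 0.005
finger_force: 0.0
```

```bash
python3 d.py .5805,-.2492,.055
```

```text
.5805,-.2492,.055 [ 0.0003 -0.0009  0.1945]
2.7 [ 0.5812 -0.2485  0.2495] [-0.0004  0.0002 -1.    ] [-0.5644  0.194   1.6879 -0.0001  1.2601 -1.7499] [-0.0688  0.4643  0.3554] 0.004712707254086005
```

To row units: 0.195 m is 39, 0.19 m is 38.

Emit:
advance(motion=[[0, 0, 4, 0, 0, 0, 0], [0, 0, 10, 0, 0, 0, 0], [0, 0, 16, 0, 0, 0, 0], [0, 0, 22, 0, 0, 0, 0], [0, 0, 28, 0, 0, 0, 0], [0, 0, 33, 0, 0, 0, 0], [0, 0, 36, 0, 0, 0, 0], [0, 0, 38, 0, 0, 0, 0], [0, 0, 39, 0, 0, 0, 0], [0, 0, 39, 0, 0, 0, 0]])

```text
time: 3.95
eef_pos: [0.5812, -0.2465, 0.0554]
tcp_rot: [0.191, 0.982, -0.0, 0.0]
contact_force: [-0.3, 0.2, 0.0]
opening: 0.002
finger_force: 0.0
```

```bash
python3 d.py .5805,-.2492,.055; python3 - <<'E'
from h import *
t=C["top"]["pixels"][170:240,305:375,::-1];s=C["scene"]["pixels"][130:220,310:400,::-1]
cv2.imwrite("pics/p1.png",np.hstack([cv2.resize(x,(400,400),interpolation=cv2.INTER_CUBIC) for x in(t,s)]))
E
```

```text
.5805,-.2492,.055 [-0.0004 -0.0027  0.0004]
3.95 [ 0.5812 -0.2465  0.0554] [ 0.0005 -0.0003 -1.    ] [-0.5617  0.4125  1.8023  0.      0.9262 -1.7488] [-0.322   0.1635  0.0085] 0.002436429821923296
```

View pics/p1.png

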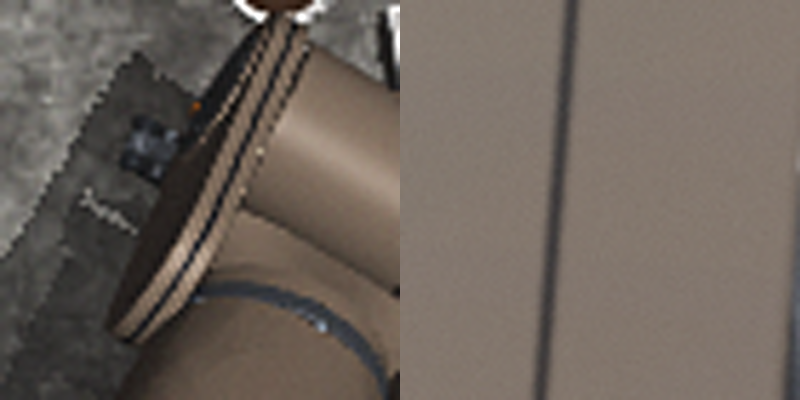

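The arm hides the tip in both views, so I'll trust the pose reading. I'll correct by 2 mm and then dwell.

Emit:
advance(motion=[[0, -0.4, 0, 0, 0, 0, 0], [0, -0.4, 0, 0, 0, 0, 0], [0, -0.4, 0, 0, 0, 0, 0]])

```text
time: 4.42
eef_pos: [0.5802, -0.2485, 0.0552]
tcp_rot: [0.191, 0.982, -0.0, 0.0]
contact_force: [0.2, 0.3, -0.9]
opening: -0.0
finger_force: 0.0
```

Emit:
advance(motion=[[0, 0, 0, 0, 0, 0, 0], [0, 0, 0, 0, 0, 0, 0], [0, 0, 0, 0, 0, 0, 0], [0, 0, 0, 0, 0, 0, 0], [0, 0, 0, 0, 0, 0, 0], [0, 0, 0, 0, 0, 0, 0], [0, 0, 0, 0, 0, 0, 0], [0, 0, 0, 0, 0, 0, 0], [0, 0, 0, 0, 0, 0, 0], [0, 0, 0, 0, 0, 0, 0]])

```text
time: 5.68
eef_pos: [0.5802, -0.2483, 0.055]
tcp_rot: [0.191, 0.982, 0.0, -0.0]
contact_force: [-0.3, 1.2, -0.3]
opening: 0.001
finger_force: 0.0
```

Emit:
advance(motion=[[0, 0, 0, 0, 0, 0, 0], [0, 0, 0, 0, 0, 0, 0], [0, 0, 0, 0, 0, 0, 0]])

```text
time: 6.05
eef_pos: [0.5802, -0.2483, 0.055]
tcp_rot: [0.191, 0.982, -0.0, 0.0]
contact_force: [0.4, -0.2, -0.8]
opening: 0.0
finger_force: 0.0
```

```bash
python3 d.py .5805,-.2492,.25 .5388,.1665,.25
```

```text
.5805,-.2492,.25 [-0.0006 -0.0007 -0.195 ]
.5388,.1665,.25 [ 0.1937  0.3691 -0.195 ]
6.05 [ 0.5802 -0.2483  0.055 ] [-0. -0. -1.] [-0.565   0.4128  1.8025 -0.      0.9262 -1.752 ] [ 0.3827 -0.1673 -0.7573] 0.0004076459586103558
```

To row units: -0.195 m is -39, -0.19 m is -38.

Emit:
advance(motion=[[0, 0, -4, 0, 0, 0, 0], [0, 0, -12, 0, 0, 0, 0], [0, 0, -20, 0, 0, 0, 0], [0, 0, -28, 0, 0, 0, 0], [0, 0, -34, 0, 0, 0, 0], [0, 0, -38, 0, 0, 0, 0], [0, 0, -39, 0, 0, 0, 0]])

```text
time: 6.92
eef_pos: [0.5807, -0.2486, 0.2524]
tcp_rot: [0.191, 0.982, -0.001, 0.002]
contact_force: [0.1, -0.3, -0.0]
opening: -0.003
finger_force: 0.0
```

Emit:
advance(motion=[[2, 4, 0, 0, 0, 0, 0], [6, 11, 0, 0, 0, 0, 0], [11, 20, 0, 0, 0, 0, 0], [16, 30, 0, 0, 0, 0, 0], [21, 40, 0, 0, 0, 0, 0], [26, 50, 0, 0, 0, 0, 0], [31, 59, 0, 0, 0, 0, 0], [35, 67, 0, 0, 0, 0, 0], [37.6, 72, 0, 0, 0, 0, 0], [38.8, 73.8, 0, 0, 0, 0, 0]])

```text
time: 8.18
eef_pos: [0.5365, 0.1686, 0.2481]
tcp_rot: [0.189, 0.982, -0.0, -0.002]
contact_force: [-0.5, 0.1, 0.4]
opening: 0.002
finger_force: 0.0
```

```bash
python3 d.py .5388,.1665,.25 .5388,.1665,.143
```

```text
.5388,.1665,.25 [-0.0029 -0.0011 -0.0019]
.5388,.1665,.143 [-0.0032 -0.0009  0.1051]
8.175 [0.5365 0.1686 0.2481] [-0.0037 -0.0002 -1.    ] [ 0.124   0.0427  1.8567  0.0002  1.2459 -1.066 ] [-0.4733  0.118   0.3514] 0.002104668421359734
```

Let it settle while descending partway, then check.

To row units: 0.07 m is 14, 0.06 m is 12.

Emit:
advance(motion=[[0, 0, 0, 0, 0, 0, 0], [0, 0, 4, 0, 0, 0, 0], [0, 0, 9, 0, 0, 0, 0], [0, 0, 12, 0, 0, 0, 0], [0, 0, 14, 0, 0, 0, 0], [0, 0, 14, 0, 0, 0, 0], [0, 0, 14, 0, 0, 0, 0], [0, 0, 14, 0, 0, 0, 0]])

```text
time: 9.18
eef_pos: [0.5391, 0.1666, 0.1811]
tcp_rot: [0.191, 0.982, 0.0, 0.001]
contact_force: [0.8, -0.8, -0.7]
opening: -0.0
finger_force: 0.0
```

```bash
python3 d.py .5388,.1665,.143
```

```text
.5388,.1665,.143 [ 0.0003 -0.0002  0.0381]
9.175 [0.5391 0.1666 0.1811] [ 0.0019  0.0002 -1.    ] [ 0.1199  0.1105  1.9129 -0.      1.1162 -1.0672] [ 0.8164 -0.8082 -0.674 ] -0.00022399225505479852
```

Emit:
advance(motion=[[0, 0, 2, 0, 0, 0, 0], [0, 0, 4, 0, 0, 0, 0], [0, 0, 6, 0, 0, 0, 0], [0, 0, 7.2, 0, 0, 0, 0], [0, 0, 7.6, 0, 0, 0, 0], [0, 0, 7.6, 0, 0, 0, 0], [0, 0, 7.6, 0, 0, 0, 0], [0, 0, 7.6, 0, 0, 0, 0], [0, 0, 7.6, 0, 0, 0, 0]])

```text
time: 10.3
eef_pos: [0.5386, 0.1665, 0.1423]
tcp_rot: [0.191, 0.982, 0.0, 0.0]
contact_force: [-0.2, 0.5, -0.6]
opening: 0.004
finger_force: 0.0
```

```bash
python3 d.py .5388,.1665,.143;  python3 - <<'E'
from h import *
t=C["top"]["pixels"][180:270,160:250,::-1];s=C["scene"]["pixels"][130:250,140:260,::-1]
cv2.imwrite("pics/p2.png",np.hstack([cv2.resize(x,(400,400),interpolation=cv2.INTER_CUBIC) for x in(t,s)]))
E
```

```text
.5388,.1665,.143 [-0.0002  0.0001 -0.0007]
10.3 [0.5386 0.1665 0.1423] [ 0.0004  0.     -1.    ] [ 0.1198  0.1577  1.9385 -0.      1.045  -1.0672] [-0.233   0.5492 -0.5828] 0.004167546585883701
```

View pics/p2.png

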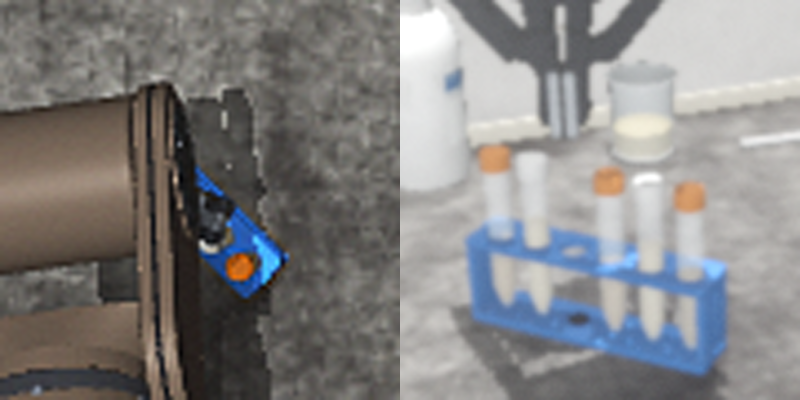

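The scene view shows the shut fingertips over the gap, in line with the hole and cushion and just above cap level. The rack and its tubes haven't moved.

Emit:
advance(motion=[[0, 0, 0, 0, 0, 0, 0], [0, 0, 0, 0, 0, 0, 0], [0, 0, 0, 0, 0, 0, 0], [0, 0, 0, 0, 0, 0, 0], [0, 0, 0, 0, 0, 0, 0], [0, 0, 0, 0, 0, 0, 0], [0, 0, 0, 0, 0, 0, 0], [0, 0, 0, 0, 0, 0, 0]])

```text
time: 11.4
eef_pos: [0.5385, 0.1665, 0.142]
tcp_rot: [0.191, 0.982, -0.0, -0.0]
contact_force: [-0.9, -0.5, -0.7]
opening: 0.001
finger_force: 0.0
```

```bash
python3 -c "
from plant import ctrl
print(ctrl.sign_off())"
```

```text
the job is handed in; nothing more can be done
None
```

The arm dwelt about 1.6 s with its fingertips 2 cm above the stray tube's middle, then stayed pointing 2 cm above cap level at the empty third place; no contact showed in the force readings, the arm hid the tip from the cameras at the tube so that position rests on the pose reading, and the job was handed in at 11.4 s with no verdict returned.

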